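Set a glued test strip under the jack press and wind the foot down snug

ROBOT

A 6-joint arm with a two-finger parallel gripper is mounted at the origin on a cart in front of the work surface, level with it; the furniture and walls round the work are solid. World frame = base frame: x ahead of the robot, y to its left, z up, the work surface at z = 0. Lengths are in m, angles in rad, forces in N, time in s.
With the tool pointing down it reaches from about 0.375 to 0.975 m from the base axis. Payload 3.8 kg.
Tool frame: the origin (TCP) lies on the mounting face of the last link; the fingertips stand 173 mm ahead of it and the grasp point (between the pads) lies 155 mm ahead of it; z points along the fingers, y is the direction in which the jaws open and shut (so a half turn about z gives the same grasp; the last joint's range is limited). The gripper opens to 85 mm and grips with 20 to 120 N. Pads are 22 mm wide; open, the fingers measure 114 mm over their backs; the gripper's body (76 mm by 85 mm) begins 54 mm behind the grasp point. The pads swing forward as they close: fully open they stand 13 mm farther back than shut.
Start: joints at [-1.301, 0.264, 1.604, -0, 1.274, -0.037], TCP at [0.204, -0.643, 0.405] pointing down, gripper open.
Joint ranges: [-2.63, 2.63], [-0.94, 2.18], [0.31, 2.57], [-1.31, 4.45], [0, 2.66], [-2.55, 2.55]. Speed limits (rad/s): [2.57, 2.57, 3.14, 3.14, 3.14, 3.14].

INTERFACE

Orientations are given as a rotation vector (axis times angle).
In Python, from workcell import bot, imaging, order gives the robot as it stands. The module is installed in compiled form; this text tells all that it offers.
- The arm moves only by the shell command python3 -m creep 'ROWS' [OPENING] [FORCE]. ROWS is JSON, a list of rows, each an object with "slide": the shift along the tool's x, y, z each as a share of 25 mm, from -1 to 1, a list of three; "angular": the turn, a rotation vector about the tool's x, y, z each as a share of 4 degrees, from -1 to 1, a list of three. A call has 1 to 5 rows; each row shifts and turns the commanded pose from where the row before left it, along the tool's axes as they then stand; what a row does not reach is not made up. A row lasts 1/12 s, in which the tool goes at most 41.7 mm and 7.16 degrees, less where a joint would pass 70% of its speed; a pose out of reach is approached as far as the arm can. A call with a number of a shift or a turn outside -1 to 1 is refused whole. A call with a gripper value outside its range is refused whole. OPENING is the closure, from -1 (fully open) to 1 (shut), set as the call begins (- or left out, the last holds). The fingers move at their own pace and stop on an object; FORCE is the grip in N (left out, the last holds). Time passes only in rows, so rows that do not move let the fingers close. It gives the time, the measured TCP pose, the force and the opening at its end, in the units of the state.
- bot.read_state(): the state, without advancing time (a new reading comes with each control period).
- imaging.read_camera(name): name is "side" or "top"; returns (picture, depth): 480x640x3 uint8, red, green, blue; 480x640 float32, m along the optical axis (not along the pixel's ray), 0 where there is no reading.
- imaging.camera_model(name): a dict with "fovy" (degrees; the focal length in pixels is half the picture's height over the tangent of half this angle, whatever the lens; pixels are square), "cx", "cy" (the principal point, pixels), "camera_from_world" (4x4, takes a point from world to camera coordinates). Camera axes: x right, y down, z forward; pixel columns grow to the right and rows downward; lengths in m; the calibration is good to about 2 mm. A picture is of the moment at which its call begins. camera_model takes no time and is no camera call.
- order.finish_job(): hands the job in, once; it reports no verdict.
The state is a dict: "time": time; "q": joint angles; "joint_vel": joint speeds; "joint_torque": joint torques, N m; "tool_pos": TCP position; "tcp_rot": TCP orientation; "wrist_force": force on the tool from outside, world axes, zero at the start; "torque": the same for the moment, N m; "width": opening from 0.0 (shut) to 1.0 (fully open).
Only numpy, scipy, OpenCV 4.12 (cv2) and the standard library are available. Lean on these libraries where they do the work, as an engineer would, in place of code of your own. Each camera call takes 0.05 s, during which the arm holds its last target.

TASK

Lay the glued wooden test strip in the jack press, slid along between the guides under the foot until it butts against the end stop. Then turn the crank clockwise to wind the foot down until you feel the crank load rise as the foot bears on the strip, tighten it snug but do not over-wind it, and let go, leaving the strip held. Do not knock over or push aside the other things on the bench.

Things in the scene. Friction and masses are not known exactly. Their poses are not given: they have to be found in the camera images.
- press: hand-cranked jack press, grey, fixed to the bench, 230 mm tall with its crank. Origin on the bench under the vertical ram axis; +x runs from the open front to the column at the back, z up. Base plate x -175 to 100, y +-55 mm, top 17 mm high. Ram head: radius 27 mm round the axis, 96 to 162 mm high; column behind it at x 52 to 96 mm
- bed (a point): point on the top of the press's steel rail on which the strip lies, 30 mm above the bench, directly under the foot; axes as the press. The rail is 34 mm wide, level, and runs from x = -175 to 40 mm. Two side guides 44 mm apart (x -55 to 30 mm, symmetric to y = 0) rise 12 mm above it; their mouths flare to about 65 mm at x = -79 mm
- stop (a point): point on the face of the end stop, at x = 30 mm from the ram axis, at the level of the rail's top; axes as the press. The stop rises 20 mm above the rail. The strip's far end butts against it, so that fully home the strip's centre is 75 mm in front of it
- strip_center (a point): centre of the loose glued strip: two light wooden slats with an amber glue line between, a block 150 x 40 mm and 24 to 25 mm thick, about 0.16 kg, lying flat; x along its length, z up. Fully home its centre is at x = -45 mm, y = 0, about 42 mm high in the press's frame; either end may go first
- foot: round steel foot, 36 mm diameter, on the press's ram; origin at the centre of its flat underside, z up. It moves straight down, 10 mm for each clockwise turn of the crank, and starts 12 to 20 mm clear of where the strip's top will be. Once it bears on the strip its load climbs steeply, by some 300 N for each mm of travel
- crank (a joint): crank angle, rad, grows clockwise seen from above, which lowers the foot; vertical axis over the press's origin, 0 to 21 rad. Drag while turning about 3 N at the knob; each 30 N on the foot adds 1 N. Snug is 60 to 250 N on the foot: 2 to 8 N over the drag (aim for 4 to 6); more spoils the glue line. Let go, it springs back a little and friction holds up to about 90 N on the foot
- knob_center (a point): centre of the crank's upright black handle, a cylinder of 24 mm diameter and 48 mm length that revolves freely on its pin, 50 mm from the crank's axis; the centre is 204 mm and the top 228 mm above the bench, the crank arm's top 177 mm. It keeps its height
- lamp: hand lamp, yellow and navy, 41 x 162 x 38 mm, lying; a bystander that may have changed places with the strip
- beaker: small glass beaker, 60 mm across, 82 mm high; bystander
- weight: brass weight, 34 mm across, 23 mm high; bystander
- pliers: red-handled pliers, 161 mm long, lying; bystander

How it is judged:
On the way, in this order (a step that is already met when the one before it is completed fails the run):
1. the strip lies flat in the guides, butted against the end stop (x of strip_center in the frame of press above -0.05 m and y of strip_center in the frame of press between -0.006 and 0.006 m and z of strip_center in the frame of press below 0.045 m and angle between the x axis of strip_center and the x axis of press, either way round below 0.1 rad), for 0.2 s.
2. the foot bears on the strip with more than 60 N (contact force between foot and strip above 60 N), for 0.2 s.
At the end, for the whole second after the job is handed in: the strip lies in the press within 5 mm of the end stop and 6 mm of the middle, and the foot, let go, still holds it with more than 40 N (all of step 1 and contact force between foot and strip above 40 N); the robot touches nothing.
It fails at once if the press is over-wound: the foot bears on the strip with more than 250 N (contact force between foot and strip above 250 N).
It fails at once if a bystander is pushed aside by more than 25 mm (distance of any of lamp, beaker, weight, pliers from where it was at the start of the episode above 0.025 m).
It also fails if it takes over 72 s, if anything falls off the work surface, if the arm or the gripper's body presses on something with over 40 N, if the wrist force passes 120 N, or if a joint passes its speed limit or range.

## Working session

There is one attempt and no reset: what is moved stays moved. The work goes in short steps, Python scripts to look and compute and a shell command to move; the robot and the scene stay as the last step left them, time stands still between calls to the robot, and variables do not carry over. Pictures are saved under pics/ and viewed, and the job is handed in when it is done.

```bash
ls; mkdir -p pics; python3 - <<'E'
from workcell import bot, imaging, order
import cv2,numpy as np
print(bot.read_state())
for n in("side","top"):
    p,d=imaging.read_camera(n); cv2.imwrite(f"pics/{n}0.png",p[:,:,::-1]); np.save(f"pics/{n}0.npy",d)
    print(n,imaging.camera_model(n), (d>0).mean())
E
```

```text
pics
{'time': 0.0, 'q': array([-1.30086385e+00,  2.64752214e-01,  1.60536595e+00,  3.60204552e-06,
        1.27369244e+00, -3.69245027e-02]), 'joint_vel': array([-0.00184019,  0.00072951, -0.00013438, -0.00056662,  0.00141461,
       -0.00015052]), 'joint_torque': array([-6.77508317e-03, -5.15207076e+01, -3.67528474e+01, -2.24940268e-03,
        4.22737488e-03,  2.14087340e-04]), 'tool_pos': array([ 0.20378553, -0.64314687,  0.40336657]), 'tcp_rot': array([-3.10251091e+00, -4.79782559e-01,  3.99325300e-04]), 'wrist_force': array([-0.28890247,  0.0950384 , -0.46485824]), 'torque': array([0.02088705, 0.03562627, 0.00153767]), 'width': 0.9993829021715595}
side {'fovy': 54.857484212294004, 'cx': 321.28743344308435, 'cy': 234.76384780186544, 'camera_from_world': array([[-0.88549903,  0.46414603,  0.0214461 ,  0.4918878 ],
       [ 0.28801245,  0.58451971, -0.75854171, -0.10514901],
       [-0.36460979, -0.66551121, -0.65127147,  1.33752652],
       [ 0.        ,  0.        ,  0.        ,  1.        ]])} 0.9961946614583334
top {'fovy': 47.194726561801374, 'cx': 322.3813678415342, 'cy': 237.31801056754958, 'camera_from_world': array([[ 0.0058666 , -0.99979834,  0.01920599,  0.05545125],
       [-0.99769229, -0.00715129, -0.06752008,  0.64128095],
       [ 0.06764381, -0.01876555, -0.99753304,  1.24883235],
       [ 0.        ,  0.        ,  0.        ,  1.        ]])} 0.9961686197916667
```

View pics/side0.png

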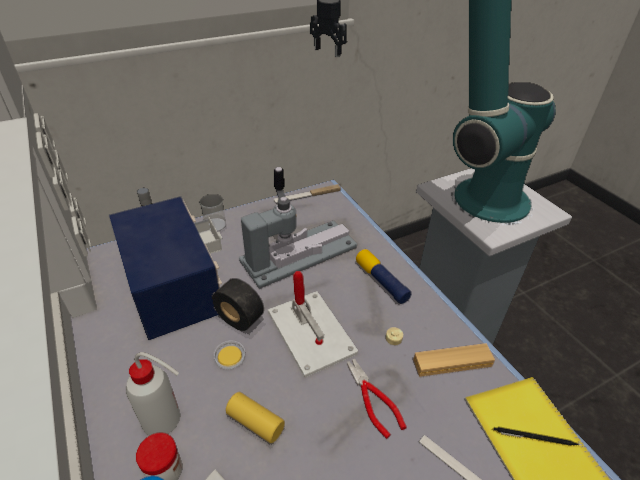

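View pics/top0.png

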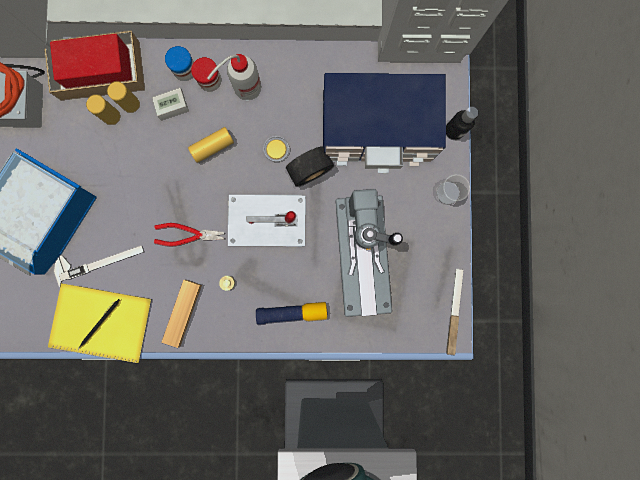

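The side view shows the strip at about (454,360), the press around (300,245), the lamp at (383,275) and the knob at (279,178). In the top view the strip is at (181,314), the ram axis near (368,237), the knob at (397,239), and the open front points down, toward the robot.

```bash
cat > h.py <<'E'
from workcell import bot, imaging, order
import cv2,numpy as np
def f(m): return 240/np.tan(np.radians(m["fovy"])/2)
def load(n,k=0): return cv2.imread(f"pics/{n}{k}.png")[:,:,::-1],np.load(f"pics/{n}{k}.npy")
def snap(n,k):
    p,d=imaging.read_camera(n); cv2.imwrite(f"pics/{n}{k}.png",p[:,:,::-1]); np.save(f"pics/{n}{k}.npy",d); return p,d
def cloud(n,d):
    m=imaging.camera_model(n); F=f(m); v,u=np.mgrid[:480,:640]
    c=np.stack([(u-m["cx"])/F*d,(v-m["cy"])/F*d,d],-1)
    T=m["camera_from_world"]; return (c-T[:3,3])@T[:3,:3]
def ray(n,u,v):
    m=imaging.camera_model(n);F=f(m);T=m["camera_from_world"]
    o=-T[:3,:3].T@T[:3,3]; r=T[:3,:3].T@np.array([(u-m["cx"])/F,(v-m["cy"])/F,1]); return o,r/np.linalg.norm(r)
def plane(n,u,v,z):
    o,r=ray(n,u,v); return o+r*(z-o[2])/r[2]
def two(a,b):
    (o,r),(p,s)=ray("top",*a),ray("side",*b)
    t=np.linalg.lstsq(np.stack([r,-s],1),p-o,rcond=None)[0]
    A,B=o+r*t[0],p+s*t[1]; return (A+B)/2,np.linalg.norm(A-B)
def proj(n,P):
    m=imaging.camera_model(n);F=f(m);T=m["camera_from_world"];c=T[:3,:3]@P+T[:3,3];return c[0]/c[2]*F+m["cx"],c[1]/c[2]*F+m["cy"]
E
python3 - <<'E'
from h import *
for n,box in(("top",(150,210,270,355)),("side",(405,500,335,385))):
    p,d=load(n); W=cloud(n,d)
    hsv=cv2.cvtColor(p.copy(),cv2.COLOR_RGB2HSV)
    M=cv2.inRange(hsv,(8,70,90),(24,255,255)); m=np.zeros_like(M); x0,x1,y0,y1=box; m[y0:y1,x0:x1]=M[y0:y1,x0:x1]
    P=W[m>0]; print(n,len(P),np.percentile(P[:,2],[5,25,50,75,95]).round(4))
    top=P[P[:,2]>0.021][:,:2].astype(np.float32); r=cv2.minAreaRect(top); print(r)
    print(cv2.minAreaRect(cv2.findNonZero(m)))
# press cloud
p,d=load("top");W=cloud("top",d)
for uv in[(368,235),(397,239),(367,300),(349,200),(386,300),(340,310),(365,200),(420,300),(181,314)]: print(uv,W[uv[1],uv[0]].round(4))
big=cv2.resize(p[170:330,310:430],None,fx=5,fy=5,interpolation=cv2.INTER_CUBIC)[:, :,::-1]
cv2.imwrite("pics/presst.png",cv2.resize(big,(450,600)))
p,d=load("side")
cv2.imwrite("pics/presss.png",cv2.resize(p[155:285,225:365],None,fx=4.5,fy=4.5,interpolation=cv2.INTER_CUBIC)[:, :,::-1])
E
```

```text
top 1180 [0.0205 0.0232 0.0248 0.0267 0.0293]
((0.5220316648483276, 0.27744871377944946), (0.12765419483184814, 0.37225911021232605), 28.57303810119629)
((180.8821563720703, 313.37750244140625), (18.6357479095459, 67.24678039550781), 19.536653518676758)
side 1839 [0.0037 0.0195 0.0228 0.0239 0.0253]
((0.6974852681159973, 0.5092576146125793), (0.6542180776596069, 0.13217313587665558), 28.47184944152832)
((454.22711181640625, 359.20306396484375), (24.516366958618164, 79.16606140136719), 82.40535736083984)
(368, 235) [ 0.6351 -0.0291  0.1861]
(397, 239) [ 0.6246 -0.0811  0.2283]
(367, 300) [ 0.4977 -0.0428  0.0305]
(349, 200) [7.241e-01 3.000e-04 5.150e-02]
(386, 300) [ 0.4972 -0.0886  0.0132]
(340, 310) [0.473  0.0173 0.0028]
(365, 200) [ 0.7102 -0.026   0.1554]
(420, 300) [ 0.4969 -0.1703 -0.0009]
(181, 314) [0.4638 0.3796 0.0262]
```

```bash
python3 - <<'E'
import cv2,numpy as np
a=cv2.imread("pics/presst.png");b=cv2.imread("pics/presss.png")
print(a.shape,b.shape)
b=cv2.resize(b,None,fx=.55,fy=.55)
E
```

```text
(600, 450, 3) (585, 630, 3)
```

View pics/presst.png

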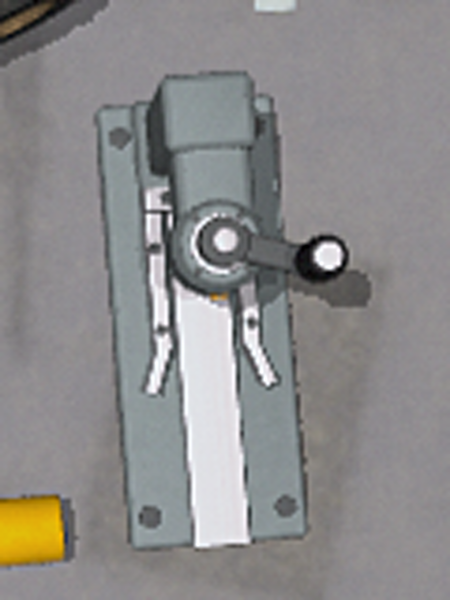

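View pics/presss.png

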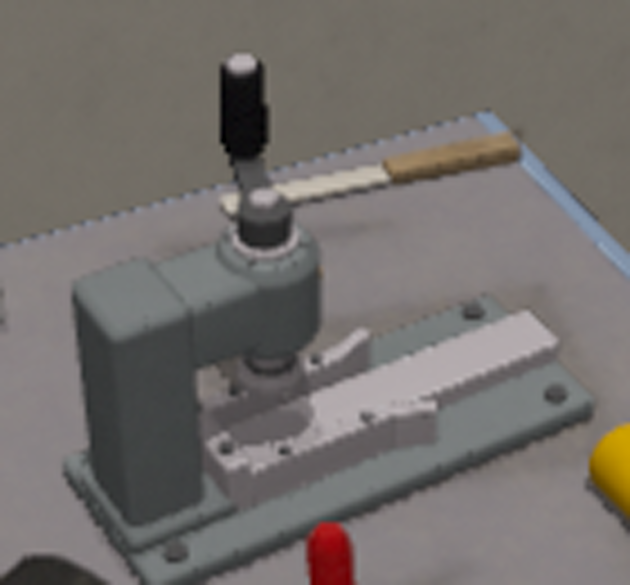

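The top crop shows the press yawed slightly, with base corners at (133,546), (302,535) and (97,110), the rail front end at (195..249,545), the hub cap at (225,238) and the knob cap at (328,253). The side crop shows the cap and knob at (264,197) and (241,62).

```bash
python3 - <<'E'
from h import *
tp=lambda x,y:(310+x/3.75-.37,170+y/3.75-.37)
sp=lambda x,y:(225+x/4.5-.39,155+y/4.5-.39)
fl,fr,bl=[plane("top",*tp(*c),.017) for c in((133,546),(302,535),(97,110))]
print("base corners",fl,fr,bl,np.linalg.norm(fl-fr),np.linalg.norm(fl-bl))
a=(bl-fl)[:2];yaw1=np.arctan2(a[1],a[0]); b=(fl-fr)[:2]; yaw2=np.arctan2(-b[0],b[1]); print("yaw",yaw1,yaw2)
r1,r2=[plane("top",*tp(*c),.030) for c in((195,546),(249,543))]
rm=plane("top",*tp(222,544.5),.03)
for y in (320,400,480):pass
print("rail front",r1,r2,np.linalg.norm(r1-r2))
cap=two(tp(225,238),sp(264,197));kn=two(tp(328,253),sp(241,62));print("cap",cap,"knob",kn, np.linalg.norm((cap[0]-kn[0])[:2]))
print("rail front two views L,R",two(tp(195,546),sp(558,345)),two(tp(249,543),sp(527,312)))
for yaw in((yaw1+yaw2)/2,):
    R=np.array([[np.cos(yaw),-np.sin(yaw)],[np.sin(yaw),np.cos(yaw)]])
    for nm,P,l in(("fl",fl,(-.175,.055)),("fr",fr,(-.175,-.055)),("bl",bl,(.1,.055)),("rail",(r1+r2)/2,(-.175,0))): print("origin by",nm,P[:2]-R@np.array(l))
# strip rectangle, top view
for n,box,hz in(("top",(150,210,270,355),.0245),("side",(405,500,335,385),.0245)):
    p,d=load(n); hsv=cv2.cvtColor(p.copy(),cv2.COLOR_RGB2HSV)
    M=cv2.inRange(hsv,(8,70,90),(24,255,255)); m=np.zeros_like(M); x0,x1,y0,y1=box; m[y0:y1,x0:x1]=M[y0:y1,x0:x1]
    W=cloud(n,d); 
    if n=="side": m[(W[...,2]<.0215)]=0
    c=max(cv2.findContours(m,cv2.RETR_EXTERNAL,cv2.CHAIN_APPROX_NONE)[0],key=cv2.contourArea)[:,0]
    G=np.array([plane(n,u,v,hz)[:2] for u,v in c],np.float32); r=cv2.minAreaRect(G); print(n,r)
    cv2.imwrite(f"pics/strip_{n}.png",cv2.resize(p[y0:y1,x0:x1],None,fx=6,fy=6,interpolation=cv2.INTER_CUBIC)[:,:,::-1])
    bx=cv2.boxPoints(r);print(bx.round(4))
E
```

```text
base corners [0.46204565 0.00627032 0.017     ] [ 0.46921618 -0.09761093  0.017     ] [0.73102099 0.02949812 0.017     ] 0.10412843889366273 0.2699764095519463
yaw 0.0861428904363467 0.06891688466202998
rail front [ 0.46316437 -0.03061717  0.03      ] [ 0.46512004 -0.06346928  0.03      ] 0.032910271207667055
cap (array([ 0.63799558, -0.03211009,  0.18346873]), np.float64(0.0025480945657684216)) knob (array([ 0.6270464 , -0.08054491,  0.2293315 ]), np.float64(0.0027103967618166322)) 0.04965698564649861
rail front two views L,R (array([ 0.46231761, -0.03077694,  0.02491078]), np.float64(0.0011257746027023977)) (array([ 0.46411778, -0.0635664 ,  0.02551917]), np.float64(0.0016086719327201005))
origin by fl [ 0.64077984 -0.03501032]
origin by fr [ 0.63943062 -0.02922201]
origin by bl [ 0.63558125 -0.03308189]
origin by rail [ 0.63861652 -0.03348909]
top ((0.46561864018440247, 0.38041824102401733), (0.04194287583231926, 0.1505969762802124), 71.74817657470703)
[[0.3875 0.3841]
 [0.5306 0.3369]
 [0.5437 0.3768]
 [0.4007 0.4239]]
side ((0.4661373198032379, 0.38444867730140686), (0.04158927500247955, 0.14897966384887695), 71.9029541015625)
[[0.3889 0.3878]
 [0.5305 0.3415]
 [0.5434 0.3811]
 [0.4018 0.4274]]
```

View pics/strip_side.png

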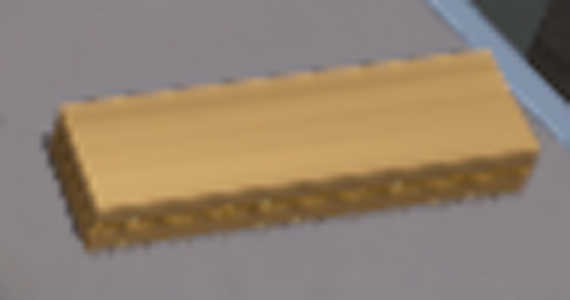

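View pics/strip_top.png

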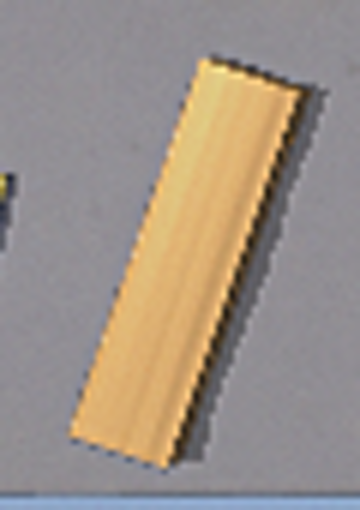

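```bash
cat >> h.py <<'E'
from scipy.spatial.transform import Rotation as Ro
def go(x,y,z,yaw,s=None):
    """remaining shift/turn in tool axes for tool-down with tool x-axis... yaw = direction of tool x (mod pi)"""
    s=s or bot.read_state(); R=Ro.from_rotvec(s["tcp_rot"])
    d=R.inv().apply(np.array([x,y,z])-s["tool_pos"])*1000
    best=None
    for k in(0,np.pi):
        a=yaw+k; X=np.array([np.cos(a),np.sin(a),0]);Z=np.array([0,0,-1]);G=Ro.from_matrix(np.stack([X,np.cross(Z,X),Z],1))
        w=np.degrees((R.inv()*G).as_rotvec())
        if best is None or np.linalg.norm(w)<np.linalg.norm(best): best=w
    print("mm",d.round(1),"rows25",(d/25).round(2),"deg",best.round(2),"rows4",(best/4).round(2))
E
python3 - <<'E'
from h import *
st=lambda x,y:(150+x/6-.42,270+y/6-.42); ss=lambda x,y:(405+x/6-.42,335+y/6-.42)
C=[two(st(*a),ss(*b)) for a,b in(((205,58),(98,213)),((303,90),(65,105)),((170,465),(490,50)),((72,435),(540,150)))]
for c in C:print(c[0].round(4),round(c[1],4))
P=np.array([c[0] for c in C]);print("strip center",P.mean(0)); 
for a,b in((0,3),(1,2)): print(np.degrees(np.arctan2(*(P[a]-P[b])[[1,0]])))
tp=lambda x,y:(310+x/3.75-.37,170+y/3.75-.37)
for e in(((180,300),(195,546)),((237,310),(249,543))):
    A,B=[plane("top",*tp(*c),.03) for c in e];v=A-B;print("rail edge yaw",np.arctan2(v[1],v[0]))
# hole circles (base top) symmetrical about y=0
for c in((150,517),(286,506),(120,138)):print(plane("top",*tp(*c),.017))
# depth-based plates: side view base plate/ rail points
p,d=load("top");W=cloud("top",d)
m=(abs(W[...,2]-.030)<.004)&(W[...,0]>.455)&(W[...,0]<.56)&(abs(W[...,1]+.045)<.03)&(p.min(-1)>170)
Q=W[m];pf=np.polyfit(Q[:,0],Q[:,1],1);print("rail axis from depth, y=",pf, "at .5:",np.polyval(pf,.5),"z",np.median(Q[:,2]),len(Q))
s=bot.read_state();print(Ro.from_rotvec(s["tcp_rot"]).as_matrix().round(3))
E
```

```text
[0.5417 0.3773 0.02  ] 0.0019
[0.5289 0.34   0.0221] 0.0042
[0.388  0.3868 0.0219] 0.0027
[0.3995 0.4238 0.0207] 0.0012
strip center [0.46452199 0.38197432 0.02117353]
-18.105983160473983
-18.371822433675195
rail edge yaw 0.062486230654184335
rail edge yaw 0.05120493163177418
[ 0.47976072 -0.00411845  0.017     ]
[ 0.4868752  -0.08779477  0.017     ]
[0.71362645 0.01512702 0.017     ]
rail axis from depth, y= [ 0.07746753 -0.08279991] at .5: -0.044066141405357404 z 0.030252352459225446 553
[[ 0.953  0.302 -0.001]
 [ 0.302 -0.953  0.002]
 [ 0.    -0.002 -1.   ]]
```

```bash
python3 - <<'E'
from h import *
go(.5,-.1,.40,np.radians(-18.2))
go(.4135,.399,.28,np.radians(-18.2))
E
```

```text
mm [ 446.4 -428.3    4.4] rows25 [ 17.86 -17.13   0.18] deg [-1.200e-01  3.000e-02  3.578e+01] rows4 [-0.03  0.01  8.94]
mm [ 514.7 -929.9  125.5] rows25 [ 20.59 -37.2    5.02] deg [-1.200e-01  3.000e-02  3.578e+01] rows4 [-0.03  0.01  8.94]
```

```bash
R='[{"slide":[1,-0.95,0],"angular":[0,0,0]},{"slide":[1,-0.95,0],"angular":[0,0,0]},{"slide":[1,-0.95,0],"angular":[0,0,0]},{"slide":[1,-0.95,0],"angular":[0,0,0]},{"slide":[1,-0.95,0],"angular":[0,0,0]}]'; true
python3 -m creep '[{"slide":[1,-0.95,0],"angular":[0,0,0]},{"slide":[1,-0.95,0],"angular":[0,0,0]},{"slide":[1,-0.95,0],"angular":[0,0,0]},{"slide":[1,-0.95,0],"angular":[0,0,0]},{"slide":[1,-0.95,0],"angular":[0,0,0]}]' -1
python3 -m creep '[{"slide":[1,-0.95,0],"angular":[0,0,0]},{"slide":[1,-0.95,0],"angular":[0,0,0]},{"slide":[1,-0.95,0],"angular":[0,0,0]},{"slide":[1,-0.95,0],"angular":[0,0,0]},{"slide":[1,-0.95,0],"angular":[0,0,0]}]'
python3 -m creep '[{"slide":[1,-0.95,0],"angular":[0,0,0]},{"slide":[1,-0.95,0],"angular":[0,0,0]},{"slide":[1,-0.95,0],"angular":[0,0,0]},{"slide":[1,-0.95,0],"angular":[0,0,0]},{"slide":[1,-0.95,0],"angular":[0,0,0]}]'
python3 - <<'E'
from h import *
go(.4135,.399,.28,np.radians(-18.2))
E
```

```text
time: 0.52
tool_pos: [0.2875, -0.491, 0.4039]
tcp_rot: [-3.104, -0.479, 0.0]
wrist_force: [1.3, 0.6, 0.6]
width: 1.004
time: 0.93
tool_pos: [0.3707, -0.3398, 0.4042]
tcp_rot: [-3.104, -0.479, 0.0]
wrist_force: [0.6, -1.3, 0.9]
width: 1.001
time: 1.35
tool_pos: [0.454, -0.1889, 0.4044]
tcp_rot: [-3.105, -0.48, 0.001]
wrist_force: [0.3, -0.4, 0.6]
width: 1.003
mm [ 138.9 -572.7  124.5] rows25 [  5.56 -22.91   4.98] deg [-1.000e-02  2.000e-02  3.577e+01] rows4 [-0.    0.01  8.94]
```

```bash

python3 -m creep '[{"slide":[0.4,-1,0],"angular":[0,0,0]},{"slide":[0.4,-1,0],"angular":[0,0,0]},{"slide":[0.4,-1,0],"angular":[0,0,0]},{"slide":[0.4,-1,0],"angular":[0,0,0]},{"slide":[0.4,-1,0],"angular":[0,0,0]}]'
python3 -m creep '[{"slide":[0.3,-1,0],"angular":[0,0,0]},{"slide":[0.3,-1,0],"angular":[0,0,0]},{"slide":[0.3,-1,0],"angular":[0,0,0]},{"slide":[0.3,-1,0],"angular":[0,0,0]},{"slide":[0.3,-1,0],"angular":[0,0,0]}]'
python3 -m creep '[{"slide":[0,0,0],"angular":[0,0,1]},{"slide":[0,-0.5,0],"angular":[0,0,1]},{"slide":[0,-0.5,0],"angular":[0,0,1]},{"slide":[0,-0.5,0],"angular":[0,0,1]},{"slide":[0,-0.5,0],"angular":[0,0,1]}]'
python3 -m creep '[{"slide":[0,-0.5,0],"angular":[0,0,1]},{"slide":[0,-0.5,0],"angular":[0,0,1]},{"slide":[0,-0.5,0],"angular":[0,0,1]},{"slide":[0,-0.5,0],"angular":[0,0,0.94]}]'
python3 - <<'E'
from h import *
go(.4135,.399,.28,np.radians(-18.2))
E
```

```text
time: 1.77
tool_pos: [0.4633, -0.0549, 0.4042]
tcp_rot: [-3.104, -0.48, 0.001]
wrist_force: [0.0, -0.4, -0.1]
width: 1.001
time: 2.18
tool_pos: [0.4612, 0.0754, 0.4043]
tcp_rot: [3.105, 0.48, -0.001]
wrist_force: [0.7, 0.5, 0.4]
width: 1.0
time: 2.6
tool_pos: [0.4546, 0.1241, 0.4042]
tcp_rot: [3.141, -0.072, -0.002]
wrist_force: [-0.5, 0.4, -0.4]
width: 1.002
time: 2.93
tool_pos: [0.4621, 0.1735, 0.4042]
tcp_rot: [3.101, -0.501, -0.001]
wrist_force: [-0.2, -0.3, 0.4]
width: 1.001
mm [-117.1 -198.8  124.2] rows25 [-4.68 -7.95  4.97] deg [ 0.03  0.05 -0.17] rows4 [ 0.01  0.01 -0.04]
```

```bash

python3 -m creep '[{"slide":[-0.6,-1,0.5],"angular":[0,0,0]},{"slide":[-0.6,-1,0.5],"angular":[0,0,0]},{"slide":[-0.6,-1,0.5],"angular":[0,0,0]},{"slide":[-0.6,-1,0.5],"angular":[0,0,0]},{"slide":[-0.6,-1,0.5],"angular":[0,0,0]}]'
python3 -m creep '[{"slide":[-0.56,-1,0.8],"angular":[0,0,0]},{"slide":[-0.56,-1,0.8],"angular":[0,0,0]},{"slide":[-0.56,-0.9,0.8],"angular":[0,0,0]},{"slide":[0,0,0],"angular":[0,0,0]}]'
python3 - <<'E'
from h import *
go(.4135,.399,.176,np.radians(-18.2))
for n in("side","top"):snap(n,1)
a=cv2.imread("pics/side1.png");b=cv2.imread("pics/top1.png")
cv2.imwrite("pics/c1.png",np.hstack([cv2.resize(a[230:430,380:580],(400,400)),cv2.resize(b[220:420,80:280],(400,400))]))
E
```

```text
time: 3.35
tool_pos: [0.4294, 0.3161, 0.3412]
tcp_rot: [3.102, -0.497, -0.001]
wrist_force: [0.2, -0.6, 0.5]
width: 1.0
time: 3.68
tool_pos: [0.4192, 0.3879, 0.2772]
tcp_rot: [-3.098, 0.464, 0.032]
wrist_force: [-0.1, -0.7, -0.4]
width: 1.001
mm [ -6.6  -8.3 101.4] rows25 [-0.26 -0.33  4.05] deg [-0.34  1.23  1.14] rows4 [-0.09  0.31  0.29]
```

View pics/c1.png

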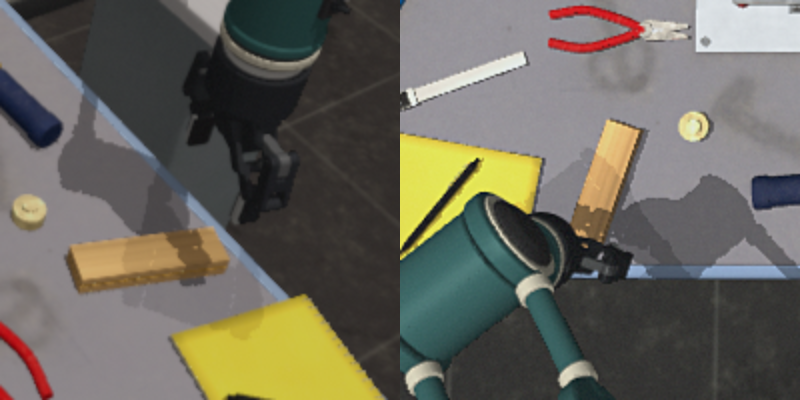

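```bash

python3 -m creep '[{"slide":[0,0,0],"angular":[0,0,0]}]'
python3 - <<'E'
from h import *
s=bot.read_state();print(s["q"].round(3),s["joint_vel"].round(3),s["wrist_force"])
print(Ro.from_rotvec(s["tcp_rot"]).as_matrix().round(3))
go(.4135,.399,.176,np.radians(-18.2))
E
```

```text
time: 3.87
tool_pos: [0.4215, 0.386, 0.2824]
tcp_rot: [-3.093, 0.469, 0.022]
wrist_force: [-0.2, 0.1, 0.0]
width: 0.996
[0.692 0.177 1.948 0.023 1.017 2.552] [-0.01  -0.022 -0.009  0.003 -0.003  0.001] [-0.20879772  0.09748663  0.02740916]
[[ 0.955 -0.296 -0.012]
 [-0.296 -0.955  0.015]
 [-0.016 -0.011 -1.   ]]
mm [ -9.8  -8.9 106.7] rows25 [-0.39 -0.36  4.27] deg [-0.61  0.93  0.97] rows4 [-0.15  0.23  0.24]
```

```bash

python3 -m creep '[{"slide":[0,0,-0.5],"angular":[0,0,-1]},{"slide":[0,0,0],"angular":[0,0,-1]},{"slide":[0,0,0],"angular":[0,0,-1]},{"slide":[0,0,0],"angular":[0,0,-1]},{"slide":[0,0,0],"angular":[0,0,-1]}]'
for i in 1; do python3 -c "
from h import *
print(bot.read_state()['q'].round(3));go(.4135,.399,.28,np.radians(-18.2))"; done
```

```text
time: 4.28
tool_pos: [0.4223, 0.3853, 0.2967]
tcp_rot: [-3.123, -0.078, 0.015]
wrist_force: [-0.6, -0.1, -0.4]
width: 0.999
[0.69  0.161 1.938 0.023 1.04  2.199]
mm [ -7.9 -13.9  17. ] rows25 [-0.32 -0.55  0.68] deg [-0.91  0.69 21.08] rows4 [-0.23  0.17  5.27]
```

```bash

python3 -m creep '[{"slide":[0,0,0],"angular":[0,0,-1]},{"slide":[0,0,0],"angular":[0,0,-1]},{"slide":[0,0,0],"angular":[0,0,-1]},{"slide":[0,0,0],"angular":[0,0,-1]},{"slide":[0,0,0],"angular":[0,0,-1]}]'
python3 -m creep '[{"slide":[0,0,0],"angular":[0,0,-1]},{"slide":[0,0,0],"angular":[0,0,-1]},{"slide":[0,0,0],"angular":[0,0,-1]},{"slide":[0,0,0],"angular":[0,0,-1]},{"slide":[0,0,0],"angular":[0,0,-1]}]'
python3 -m creep '[{"slide":[0,0,0],"angular":[0,0,-1]},{"slide":[0,0,0],"angular":[0,0,-1]},{"slide":[0,0,0],"angular":[0,0,-1]},{"slide":[0,0,0],"angular":[0,0,-1]},{"slide":[0,0,0],"angular":[0,0,-1]}]'
python3 -m creep '[{"slide":[0,0,0],"angular":[0,0,-1]},{"slide":[0,0,0],"angular":[0,0,-1]},{"slide":[0,0,0],"angular":[0,0,-1]},{"slide":[0,0,0],"angular":[0,0,-1]},{"slide":[0,0,0],"angular":[0,0,-1]}]'
python3 -m creep '[{"slide":[0,0,0],"angular":[0,0,-1]},{"slide":[0,0,0],"angular":[0,0,-1]},{"slide":[0,0,0],"angular":[0,0,-1]},{"slide":[0,0,0],"angular":[0,0,-1]},{"slide":[0,0,0],"angular":[0,0,-1]}]'
python3 -m creep '[{"slide":[0,0,0],"angular":[0,0,-1]},{"slide":[0,0,0],"angular":[0,0,-1]},{"slide":[0,0,0],"angular":[0,0,-1]},{"slide":[0,0,0],"angular":[0,0,-1]},{"slide":[0,0,0],"angular":[0,0,-1]}]'
python3 -m creep '[{"slide":[0,0,0],"angular":[0,0,-1]},{"slide":[0,0,0],"angular":[0,0,-1]},{"slide":[0,0,0],"angular":[0,0,-1]},{"slide":[0,0,0],"angular":[0,0,-1]},{"slide":[0,0,0],"angular":[0,0,-1]}]'
for i in 1; do python3 -c "
from h import *
print(bot.read_state()['q'].round(3));go(.4135,.399,.28,np.radians(-18.2))"; done
```

```text
time: 4.7
tool_pos: [0.4223, 0.3852, 0.2966]
tcp_rot: [-3.061, -0.619, 0.01]
wrist_force: [0.1, -0.1, 0.3]
width: 1.001
time: 5.12
tool_pos: [0.4223, 0.3852, 0.2966]
tcp_rot: [-2.906, -1.141, 0.005]
wrist_force: [-0.5, 1.0, 0.1]
width: 1.002
time: 5.53
tool_pos: [0.4223, 0.3852, 0.2966]
tcp_rot: [-2.664, -1.628, -0.001]
wrist_force: [-0.0, 0.0, -0.6]
width: 1.001
time: 5.95
tool_pos: [0.4223, 0.3852, 0.2966]
tcp_rot: [-2.341, -2.066, -0.006]
wrist_force: [-0.8, -0.2, -0.1]
width: 1.0
time: 6.37
tool_pos: [0.4223, 0.3852, 0.2966]
tcp_rot: [-1.947, -2.442, -0.011]
wrist_force: [0.7, 0.7, 0.7]
width: 1.001
time: 6.78
tool_pos: [0.4223, 0.3852, 0.2966]
tcp_rot: [-1.494, -2.744, -0.016]
wrist_force: [-0.6, -0.5, 0.4]
width: 1.0
time: 7.2
tool_pos: [0.4223, 0.3852, 0.2965]
tcp_rot: [-0.995, -2.964, -0.02]
wrist_force: [-0.5, -0.6, 0.2]
width: 1.0
[ 0.69   0.161  1.938  0.023  1.04  -0.244]
mm [15.   5.6 16.9] rows25 [0.6  0.22 0.67] deg [  0.6   -0.96 -18.92] rows4 [ 0.15 -0.24 -4.73]
```

```bash

python3 -m creep '[{"slide":[0,0,0],"angular":[0.15,-0.24,-1]},{"slide":[0,0,0],"angular":[0,0,-1]},{"slide":[0,0,0],"angular":[0,0,-1]},{"slide":[0,0,0],"angular":[0,0,-1]},{"slide":[0,0,0],"angular":[0,0,-0.75]}]'
for i in 1; do python3 -c "
from h import *
print(bot.read_state()['q'].round(3));go(.4135,.399,.200,np.radians(-18.2))"; done
```

```text
time: 7.62
tool_pos: [0.4223, 0.3853, 0.2966]
tcp_rot: [-0.495, -3.1, 0.002]
wrist_force: [0.6, 0.2, 0.5]
width: 0.998
[ 6.960e-01  1.630e-01  1.935e+00  1.000e-03  1.046e+00 -5.590e-01]
mm [12.4 10.5 96.6] rows25 [0.5  0.42 3.86] deg [-0.1  -0.11  0.07] rows4 [-0.02 -0.03  0.02]
```

```bash

python3 -m creep '[{"slide":[0.5,0.42,0],"angular":[0,0,0]},{"slide":[0,0,1],"angular":[0,0,0]},{"slide":[0,0,1],"angular":[0,0,0]},{"slide":[0,0,1],"angular":[0,0,0]},{"slide":[0,0,0],"angular":[0,0,0]}]'
python3 - <<'E'
from h import *
go(.4135,.399,.176,np.radians(-18.2))
for n in("side","top"):snap(n,2)
a=cv2.imread("pics/side2.png");b=cv2.imread("pics/top2.png")
cv2.imwrite("pics/c2.png",np.hstack([cv2.resize(a[270:430,380:540],(400,400)),cv2.resize(b[240:400,110:270],(400,400))]))
E
```

```text
time: 8.03
tool_pos: [0.4113, 0.3973, 0.2163]
tcp_rot: [-0.498, -3.093, 0.014]
wrist_force: [-0.6, -1.4, -0.2]
width: 1.001
mm [-1.9  2.7 40.3] rows25 [-0.07  0.11  1.61] deg [-0.57 -0.39 -0.1 ] rows4 [-0.14 -0.1  -0.03]
```

View pics/c2.png

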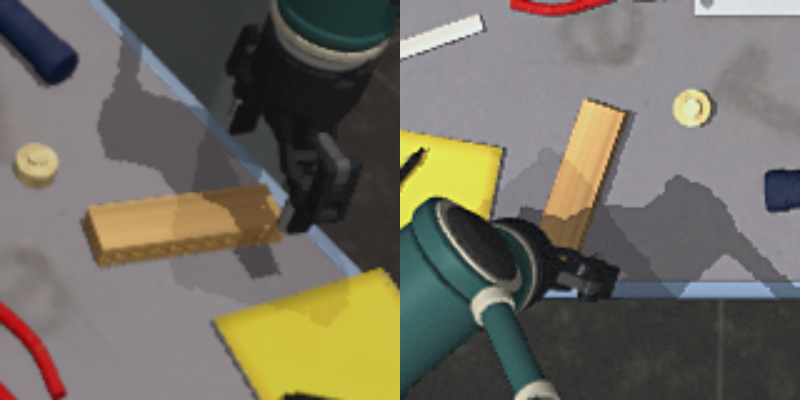

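```bash

python3 -m creep '[{"slide":[0,0,0],"angular":[0,0,0]}]'
python3 - <<'E'
from h import *
s=bot.read_state();print(s["q"].round(3),s["joint_vel"].round(3))
go(.4135,.399,.176,np.radians(-18.2))
R=Ro.from_rotvec(s["tcp_rot"]).as_matrix();p=s["tool_pos"]
for dy in(-.045,0,.045):
  t=p+R@np.array([0,dy,.16]);u,v=proj("side",t);print(t,(u-380)*2.5,(v-270)*2.5,"top",((np.array(proj("top",t))-[110,240])*2.5))
E
```

```text
time: 8.22
tool_pos: [0.4137, 0.4, 0.2218]
tcp_rot: [-0.498, -3.1, 0.001]
wrist_force: [-0.5, -0.8, 0.6]
width: 0.997
[ 7.250e-01  2.580e-01  1.978e+00  1.000e-03  9.070e-01 -5.280e-01] [ 0.005 -0.008 -0.015  0.004 -0.006 -0.   ]
mm [-0.3 -0.9 45.8] rows25 [-0.01 -0.04  1.83] deg [-0.07 -0.11 -0.07] rows4 [-0.02 -0.03 -0.02]
[0.39918485 0.35718891 0.06189467] 239.68883374630877 129.04303003796855 top [191.79717876 262.08978032]
[0.41329369 0.3999199  0.06183975] 264.0515138643528 175.50547799396355 top [143.35601808 245.68996191]
[0.42740253 0.44265089 0.06178484] 290.34432901102434 225.64891662426618 top [ 94.93148432 229.29577257]
```

```bash

python3 -m creep '[{"slide":[0,-0.03,0.9],"angular":[0,0,0]},{"slide":[0,0,0.93],"angular":[0,0,0]},{"slide":[0,0,0],"angular":[0,0,0]},{"slide":[0,0,0],"angular":[0,0,0]}]'
python3 -m creep '[{"slide":[0,0,0],"angular":[0,0,0]},{"slide":[0,0,0],"angular":[0,0,0]},{"slide":[0,0,0],"angular":[0,0,0]},{"slide":[0,0,0],"angular":[0,0,0]},{"slide":[0,0,0],"angular":[0,0,0]}]' 1 60
python3 -m creep '[{"slide":[0,0,0],"angular":[0,0,0]},{"slide":[0,0,0],"angular":[0,0,0]},{"slide":[0,0,0],"angular":[0,0,0]},{"slide":[0,0,0],"angular":[0,0,0]},{"slide":[0,0,0],"angular":[0,0,0]}]'
python3 -m creep '[{"slide":[0,0,0],"angular":[0,0,0]},{"slide":[0,0,0],"angular":[0,0,0]},{"slide":[0,0,-0.4],"angular":[0,0,0]},{"slide":[0,0,-0.4],"angular":[0,0,0]},{"slide":[0,0,-0.4],"angular":[0,0,0]}]'
```

```text
time: 8.55
tool_pos: [0.4123, 0.399, 0.1746]
tcp_rot: [-0.497, -3.097, 0.006]
wrist_force: [0.3, 0.2, -0.6]
width: 1.0
time: 8.97
tool_pos: [0.4127, 0.3997, 0.1754]
tcp_rot: [-0.497, -3.099, 0.002]
wrist_force: [-1.3, 0.1, 5.2]
width: 0.455
time: 9.38
tool_pos: [0.4128, 0.3997, 0.1755]
tcp_rot: [-0.497, -3.099, 0.002]
wrist_force: [-0.6, -0.5, 6.0]
width: 0.457
time: 9.8
tool_pos: [0.4119, 0.3989, 0.2043]
tcp_rot: [-0.496, -3.097, 0.007]
wrist_force: [0.4, 0.9, -1.9]
width: 0.454
```

```bash

python3 -m creep '[{"slide":[0,0,-0.8],"angular":[0,0,0]},{"slide":[0,0,-0.8],"angular":[0,0,0]},{"slide":[0,0,-0.8],"angular":[0,0,0]},{"slide":[0,0,-0.8],"angular":[0,0,0]},{"slide":[0,0,0],"angular":[0,0,0]}]'
python3 - <<'E'
from h import *
for n in("side","top"):snap(n,3)
a=cv2.imread("pics/side3.png");b=cv2.imread("pics/top3.png")
cv2.imwrite("pics/c3.png",np.hstack([cv2.resize(a[230:430,380:580],(400,400)),cv2.resize(b[240:400,110:270],(400,400))]))
go(.4476,-.0479,.30,.078)
E
```

```text
time: 10.22
tool_pos: [0.4141, 0.4007, 0.2894]
tcp_rot: [0.497, 3.101, 0.006]
wrist_force: [1.0, 1.4, -0.8]
width: 0.454
mm [-172.9 -414.2  -14.7] rows25 [ -6.91 -16.57  -0.59] deg [ -0.06  -0.15 -22.68] rows4 [-0.01 -0.04 -5.67]
```

View pics/c3.png

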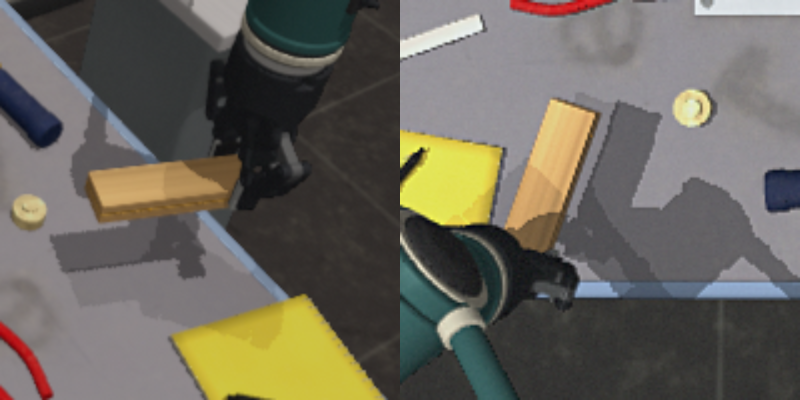

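```bash

python3 -m creep '[{"slide":[-0.4,-1,-0.2],"angular":[0,0,0]},{"slide":[-0.4,-1,-0.2],"angular":[0,0,0]},{"slide":[-0.4,-1,-0.2],"angular":[0,0,0]},{"slide":[-0.4,-1,0],"angular":[0,0,0]},{"slide":[-0.4,-1,0],"angular":[0,0,0]}]'
python3 -m creep '[{"slide":[-0.4,-1,0],"angular":[0,0,0]},{"slide":[-0.4,-1,0],"angular":[0,0,0]},{"slide":[-0.4,-1,0],"angular":[0,0,0]},{"slide":[-0.4,-1,0],"angular":[0,0,0]},{"slide":[-0.4,-1,0],"angular":[0,0,0]}]'
python3 -m creep '[{"slide":[-0.4,-0.9,0],"angular":[0,0,0]},{"slide":[-0.4,-0.9,0],"angular":[0,0,0]},{"slide":[-0.4,-0.8,0],"angular":[0,0,0]},{"slide":[-0.2,-0.5,0],"angular":[0,0,0]}]'
python3 -m creep '[{"slide":[0,0,0],"angular":[0,0,-0.95]},{"slide":[0,0,0],"angular":[0,0,-0.95]},{"slide":[0,0,0],"angular":[0,0,-0.95]},{"slide":[0,0,0],"angular":[0,0,-0.95]},{"slide":[0,0,0],"angular":[0,0,-0.95]}]'
python3 -m creep '[{"slide":[0,0,0],"angular":[0,0,-0.9]},{"slide":[0,0,0],"angular":[0,0,0]},{"slide":[0,0,0],"angular":[0,0,0]}]'
python3 -c "
from h import *
go(.4476,-.0479,.30,.078)"
```

```text
time: 10.73
tool_pos: [0.4202, 0.2635, 0.2974]
tcp_rot: [-0.495, -3.096, 0.008]
wrist_force: [0.1, -0.6, -2.3]
width: 0.454
time: 11.15
tool_pos: [0.4283, 0.1291, 0.2975]
tcp_rot: [-0.496, -3.095, 0.008]
wrist_force: [0.5, 0.7, -2.4]
width: 0.455
time: 11.48
tool_pos: [0.4376, 0.0442, 0.2978]
tcp_rot: [-0.498, -3.094, 0.007]
wrist_force: [-0.0, 0.1, -1.5]
width: 0.455
time: 11.9
tool_pos: [0.4374, 0.0459, 0.2975]
tcp_rot: [0.026, -3.133, 0.004]
wrist_force: [0.0, 0.3, -1.8]
width: 0.456
time: 12.15
tool_pos: [0.4377, 0.046, 0.2981]
tcp_rot: [0.117, -3.131, 0.004]
wrist_force: [-0.1, 0.1, -2.1]
width: 0.453
mm [ -2.8 -94.4  -1.7] rows25 [-0.11 -3.78 -0.07] deg [-0.13 -0.46 -0.18] rows4 [-0.03 -0.11 -0.05]
```

```bash

python3 -m creep '[{"slide":[-0.05,-0.95,0],"angular":[0,-0.1,0]},{"slide":[-0.05,-0.95,0],"angular":[0,0,0]},{"slide":[0,-0.95,0],"angular":[0,0,0]},{"slide":[0,-0.93,0],"angular":[0,0,0]},{"slide":[0,0,0],"angular":[0,0,0]}]'
python3 -m creep '[{"slide":[0,0,1],"angular":[0,0,0]},{"slide":[0,0,1],"angular":[0,0,0]},{"slide":[0,0,0.5],"angular":[0,0,0]},{"slide":[0,0,0],"angular":[0,0,0]},{"slide":[0,0,0],"angular":[0,0,0]}]'
python3 - <<'E'
from h import *
for n in("side","top"):snap(n,4)
a=cv2.imread("pics/side4.png");b=cv2.imread("pics/top4.png")
cv2.imwrite("pics/c4.png",np.hstack([cv2.resize(a[180:300,240:400],None,fx=2.5,fy=2.5,interpolation=2),cv2.resize(b[210:330,300:460],None,fx=2.5,fy=2.5,interpolation=2)]))
go(.4476,-.0479,.2055,.078)
p,d=load("top",4);W=cloud("top",d);hsv=cv2.cvtColor(p.copy(),cv2.COLOR_RGB2HSV)
m=cv2.inRange(hsv,(8,70,90),(24,255,255)); m[:200]=0;m[350:]=0;m[:,:310]=0;m[:,430:]=0
Q=W[m>0];print(len(Q),np.median(Q[:,2]));r=cv2.minAreaRect(Q[abs(Q[:,2]-np.median(Q[:,2]))<.015][:,:2].astype(np.float32));print(r,cv2.boxPoints(r))
E
```

```text
time: 12.57
tool_pos: [0.4483, -0.0506, 0.2994]
tcp_rot: [-0.114, 3.138, -0.006]
wrist_force: [0.9, 0.6, -2.0]
width: 0.457
time: 12.98
tool_pos: [0.4476, -0.0477, 0.2362]
tcp_rot: [0.119, -3.138, 0.002]
wrist_force: [-0.5, -0.5, -1.8]
width: 0.454
mm [ 1.4  0.2 32.6] rows25 [0.06 0.01 1.3 ] deg [-0.14  0.19 -0.1 ] rows4 [-0.04  0.05 -0.02]
1154 0.08589286473960953
((0.5287525653839111, -0.041882630437612534), (0.10113652050495148, 0.03989241644740105), 4.113341331481934) [[ 0.47688383 -0.02561505]
 [ 0.47974533 -0.06540471]
 [ 0.5806213  -0.05815021]
 [ 0.5777598  -0.01836056]]
```

View pics/c4.png

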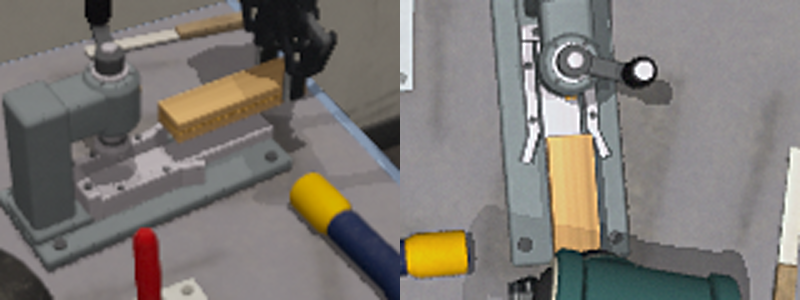

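```bash

python3 -m creep '[{"slide":[0,0,0.7],"angular":[0,0,0]},{"slide":[0,0,0.45],"angular":[0,0,0]},{"slide":[0,0,0],"angular":[0,0,0]},{"slide":[0,0,0],"angular":[0,0,0]}]'
python3 -m creep '[{"slide":[0,0,0.06],"angular":[0,0,0]},{"slide":[0,0,0],"angular":[0,0,0]},{"slide":[0,0,0],"angular":[0,0,0]}]'
python3 -m creep '[{"slide":[0,0,0.04],"angular":[0,0,0]},{"slide":[0,0,0],"angular":[0,0,0]},{"slide":[0,0,0],"angular":[0,0,0]}]'
```

```text
time: 13.42
tool_pos: [0.4488, -0.048, 0.2093]
tcp_rot: [-0.12, 3.137, -0.004]
wrist_force: [0.7, -0.1, -2.3]
width: 0.456
time: 13.67
tool_pos: [0.449, -0.0482, 0.208]
tcp_rot: [-0.12, 3.135, -0.004]
wrist_force: [0.1, 0.1, -2.0]
width: 0.459
time: 13.92
tool_pos: [0.4485, -0.0482, 0.2062]
tcp_rot: [-0.12, 3.137, -0.003]
wrist_force: [-0.2, 0.4, -2.1]
width: 0.453
```

```bash

python3 -m creep '[{"slide":[0,0,0.04],"angular":[0,0,0]},{"slide":[0,0,0],"angular":[0,0,0]},{"slide":[0,0,0],"angular":[0,0,0]}]'
python3 -m creep '[{"slide":[0,0,0.03],"angular":[0,0,0]},{"slide":[0,0,0],"angular":[0,0,0]},{"slide":[0,0,0],"angular":[0,0,0]}]'
```

```text
time: 14.17
tool_pos: [0.4486, -0.0482, 0.2054]
tcp_rot: [-0.12, 3.137, -0.004]
wrist_force: [-1.2, -0.8, 2.6]
width: 0.449
time: 14.42
tool_pos: [0.4487, -0.0482, 0.2053]
tcp_rot: [-0.12, 3.137, -0.004]
wrist_force: [-3.9, -0.3, 9.4]
width: 0.455
```

```bash

python3 -c "
from h import *
go(.5373,-.0409,.206,.078)"
python3 -m creep '[{"slide":[-0.4,0,-0.02],"angular":[0,0,0]},{"slide":[-0.4,0,0],"angular":[0,0,0]},{"slide":[0,0,0],"angular":[0,0,0]}]'
```

```text
mm [-88.9   0.5  -0.5] rows25 [-3.56  0.02 -0.02] deg [-0.13  0.11 -0.08] rows4 [-0.03  0.03 -0.02]
time: 14.67
tool_pos: [0.4703, -0.0467, 0.2057]
tcp_rot: [-0.12, 3.134, -0.004]
wrist_force: [0.6, -0.1, -2.5]
width: 0.456
```

```bash

python3 -m creep '[{"slide":[-0.4,0,0],"angular":[0,0,0]},{"slide":[-0.4,0,0],"angular":[0,0,0]},{"slide":[0,0,0],"angular":[0,0,0]}]'
python3 -m creep '[{"slide":[-0.4,0,0],"angular":[0,0,0]},{"slide":[-0.4,0,0],"angular":[0,0,0]},{"slide":[0,0,0],"angular":[0,0,0]}]'
python3 -c "
from h import *
go(.5373,-.0409,.206,.078)"
```

```text
time: 14.92
tool_pos: [0.4899, -0.0452, 0.2055]
tcp_rot: [-0.12, 3.135, -0.004]
wrist_force: [0.4, -0.5, 0.4]
width: 0.457
time: 15.17
tool_pos: [0.5095, -0.0436, 0.2055]
tcp_rot: [-0.12, 3.135, -0.004]
wrist_force: [3.1, 0.1, 6.3]
width: 0.453
mm [-27.9   0.6  -0.4] rows25 [-1.12  0.02 -0.02] deg [-0.15  0.24 -0.08] rows4 [-0.04  0.06 -0.02]
```

```bash

python3 -m creep '[{"slide":[-0.3,0,-0.015],"angular":[0,0,0]},{"slide":[-0.3,0,0],"angular":[0,0,0]},{"slide":[0,0,0],"angular":[0,0,0]}]'
python3 -m creep '[{"slide":[-0.2,0,0],"angular":[0,0,0]},{"slide":[-0.1,0,0],"angular":[0,0,0]},{"slide":[0,0,0],"angular":[0,0,0]}]'
python3 -c "
from h import *
go(.5373,-.0409,.206,.078)"
```

```text
time: 15.42
tool_pos: [0.5238, -0.0424, 0.2055]
tcp_rot: [-0.12, 3.136, -0.004]
wrist_force: [0.6, -0.4, 3.5]
width: 0.456
time: 15.67
tool_pos: [0.5302, -0.0419, 0.2054]
tcp_rot: [-0.12, 3.139, -0.003]
wrist_force: [-3.4, -0.8, 7.3]
width: 0.455
mm [-7.2  0.4 -0.6] rows25 [-0.29  0.02 -0.02] deg [-0.12  0.01 -0.08] rows4 [-0.03  0.   -0.02]
```

```bash

python3 -m creep '[{"slide":[-0.1,0,-0.015],"angular":[0,0,0]},{"slide":[0,0,0],"angular":[0,0,0]}]'
python3 -m creep '[{"slide":[-0.1,0,0],"angular":[0,0,0]},{"slide":[0,0,0],"angular":[0,0,0]}]'
python3 -m creep '[{"slide":[-0.06,0,0],"angular":[0,0,0]},{"slide":[0,0,0],"angular":[0,0,0]}]'
python3 - <<'E'
from h import *
go(.5373,-.0409,.206,.078)
for n in("side","top"):snap(n,5)
a=cv2.imread("pics/side5.png");b=cv2.imread("pics/top5.png")
cv2.imwrite("pics/c5.png",np.hstack([cv2.resize(a[180:300,240:400],None,fx=2.5,fy=2.5,interpolation=2),cv2.resize(b[210:330,300:460],None,fx=2.5,fy=2.5,interpolation=2)]))
E
```

```text
time: 15.83
tool_pos: [0.5325, -0.0416, 0.2055]
tcp_rot: [-0.12, 3.139, -0.003]
wrist_force: [-2.1, 0.1, 4.3]
width: 0.454
time: 16.0
tool_pos: [0.5351, -0.0414, 0.2055]
tcp_rot: [-0.12, 3.139, -0.003]
wrist_force: [-2.0, -0.4, 3.4]
width: 0.458
time: 16.17
tool_pos: [0.5366, -0.0413, 0.2055]
tcp_rot: [-0.12, 3.139, -0.003]
wrist_force: [-3.4, 0.3, 5.3]
width: 0.458
mm [-0.7  0.4 -0.5] rows25 [-0.03  0.01 -0.02] deg [-0.12  0.03 -0.08] rows4 [-0.03  0.01 -0.02]
```

View pics/c5.png

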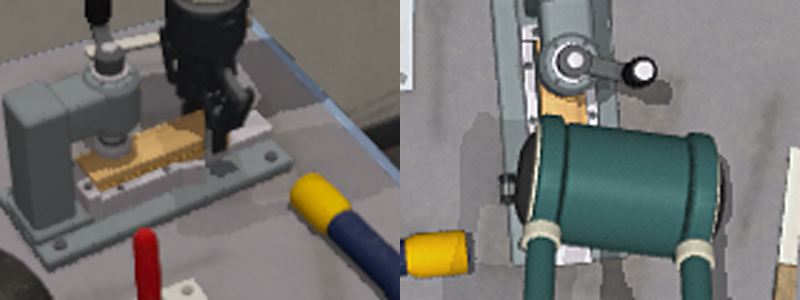

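The strip is in the guides and its far end is near the stop, at about (85,155) in the left crop. I'll creep on until the contact force shows.

```bash

python3 -m creep '[{"slide":[-0.06,0,0],"angular":[0,0,0]},{"slide":[0,0,0],"angular":[0,0,0]}]'
python3 -m creep '[{"slide":[-0.06,0,0],"angular":[0,0,0]},{"slide":[0,0,0],"angular":[0,0,0]}]'
python3 -m creep '[{"slide":[-0.06,0,0],"angular":[0,0,0]},{"slide":[0,0,0],"angular":[0,0,0]}]'
```

```text
time: 16.43
tool_pos: [0.5374, -0.0413, 0.2054]
tcp_rot: [0.12, -3.137, 0.003]
wrist_force: [-8.0, -1.1, 8.9]
width: 0.456
time: 16.6
tool_pos: [0.5379, -0.0413, 0.2054]
tcp_rot: [0.121, -3.134, 0.003]
wrist_force: [-12.5, -0.7, 13.2]
width: 0.45
time: 16.77
tool_pos: [0.5385, -0.0412, 0.2054]
tcp_rot: [0.121, -3.131, 0.003]
wrist_force: [-17.1, -2.1, 17.0]
width: 0.455
```

```bash

python3 -m creep '[{"slide":[0.06,0,-0.02],"angular":[0,0,0]},{"slide":[0,0,0],"angular":[0,0,0]}]'
python3 -m creep '[{"slide":[0,0,0],"angular":[0,0,0]},{"slide":[0,0,0],"angular":[0,0,0]},{"slide":[0,0,0],"angular":[0,0,0]},{"slide":[0,0,0],"angular":[0,0,0]},{"slide":[0,0,0],"angular":[0,0,0]}]' -0.3
python3 -m creep '[{"slide":[0,0,0],"angular":[0,0,0]},{"slide":[0,0,-0.5],"angular":[0,0,0]},{"slide":[0,0,-1],"angular":[0,0,0]},{"slide":[0,0,-1],"angular":[0,0,0]},{"slide":[0,0,0],"angular":[0,0,0]}]'
```

```text
time: 16.93
tool_pos: [0.5378, -0.0412, 0.2055]
tcp_rot: [0.12, -3.135, 0.003]
wrist_force: [-10.5, -1.8, 8.9]
width: 0.456
time: 17.35
tool_pos: [0.5405, -0.0411, 0.2062]
tcp_rot: [-0.12, 3.136, -0.003]
wrist_force: [-0.8, 0.2, 0.2]
width: 0.653
time: 17.77
tool_pos: [0.5427, -0.0412, 0.275]
tcp_rot: [-0.12, 3.127, -0.006]
wrist_force: [1.1, -1.0, 1.0]
width: 0.647
```

```bash

python3 -m creep '[{"slide":[0.5,0,-1],"angular":[0,0,0]},{"slide":[0.5,0,-1],"angular":[0,0,0]},{"slide":[0.5,0,-1],"angular":[0,0,0]},{"slide":[0.5,0,-1],"angular":[0,0,0]},{"slide":[0.5,0,-1],"angular":[0,0,0]}]'
python3 -m creep '[{"slide":[0.5,0,-0.7],"angular":[0,0,0]},{"slide":[0,0,0],"angular":[0,0,0]},{"slide":[0,0,0],"angular":[0,0,0]}]'
python3 - <<'E'
from h import *
s=bot.read_state();print(s["q"].round(3),s["tool_pos"],s["wrist_force"])
for n in("side","top"):snap(n,6)
a=cv2.imread("pics/side6.png");b=cv2.imread("pics/top6.png")
cv2.imwrite("pics/c6.png",np.hstack([cv2.resize(a[155:290,240:375],(400,400),interpolation=2),cv2.resize(b[190:325,310:445],(400,400),interpolation=2)]))
go(.627,-.0825,.42,.078)
E
```

```text
time: 18.18
tool_pos: [0.4766, -0.0455, 0.3953]
tcp_rot: [-0.12, 3.137, -0.004]
wrist_force: [0.4, 0.1, -0.4]
width: 0.651
time: 18.43
tool_pos: [0.4649, -0.0464, 0.413]
tcp_rot: [-0.12, 3.133, -0.005]
wrist_force: [0.3, -0.4, -0.0]
width: 0.648
[-1.520e-01 -1.460e-01  2.021e+00 -2.000e-03  1.259e+00 -1.799e+00] [ 0.46492457 -0.04644634  0.41295225] [ 0.25961803 -0.35538825 -0.04079603]
mm [-158.9  -48.5   -9.2] rows25 [-6.36 -1.94 -0.37] deg [-0.12  0.08 -0.08] rows4 [-0.03  0.02 -0.02]
```

View pics/c6.png

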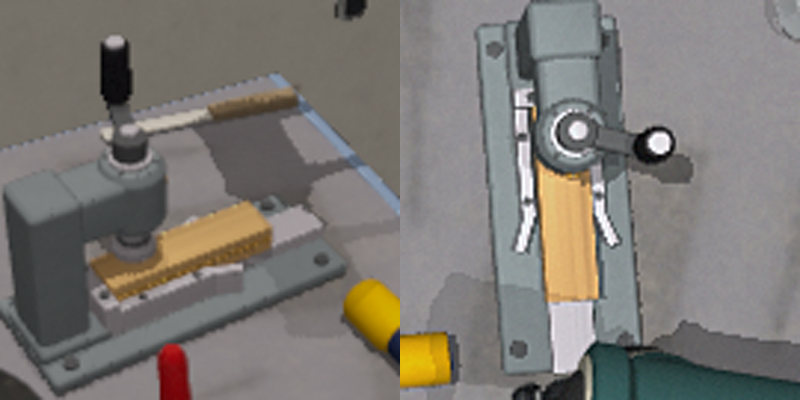

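```bash
python3 - <<'E'
from h import *
p,d=load("top",6);W=cloud("top",d)
g=p.min(-1)
k=135/400
tp=lambda x,y:(310+(x-400)*k-.33,190+y*k-.33); sp=lambda x,y:(240+x*k-.33,155+y*k-.33)
print("strip rear",plane("top",*tp(572,300),.0545))
print("knob plane",plane("top",*tp(656,143),.228), "cap",[plane("top",*tp(577,130),z) for z in(.184,.19)])
print("two: knob",two(tp(656,143),sp(116,41)),"cap",two(tp(577,130),sp(128,131)))
# knob by depth (points above .2)
m=(W[...,2]>.205)&(W[...,2]<.24)&(abs(W[...,0]-.627)<.03)&(abs(W[...,1]+.082)<.03)
Q=W[m];print(len(Q),Q[Q[:,2]>.222].mean(0),Q[Q[:,2]>.222].min(0),Q[Q[:,2]>.222].max(0))
m=(W[...,2]>.16)&(W[...,2]<.2)&(abs(W[...,0]-.637)<.03)&(abs(W[...,1]+.03)<.03)
Q=W[m];h=Q[Q[:,2]>.181];print(len(h),h.mean(0),h.min(0),h.max(0))
E
```

```text
strip rear [ 0.51906069 -0.04199866  0.0545    ]
knob plane [ 0.62670889 -0.07938832  0.228     ] cap [array([ 0.63817668, -0.03220659,  0.184     ]), array([ 0.63772463, -0.03157795,  0.19      ])]
two: knob (array([ 0.6257892 , -0.07870692,  0.2296638 ]), np.float64(0.0018096976215255995)) cap (array([ 0.63799007, -0.03224226,  0.18192651]), np.float64(0.0007707856220803738))
128 [ 0.62616274 -0.08053437  0.22918462] [ 0.61507917 -0.09113122  0.22201459] [ 0.63666544 -0.07027159  0.23469292]
66 [ 0.63809862 -0.03254859  0.18427823] [ 0.62525764 -0.05392661  0.18108915] [ 0.64968202 -0.01946711  0.18923669]
```

```bash

python3 -m creep '[{"slide":[-0.9,0,-0.35],"angular":[0,0,0]},{"slide":[-1,-0.3,0],"angular":[0,0,0]},{"slide":[-1,-0.4,0],"angular":[0,0,0]},{"slide":[-1,-0.4,0],"angular":[0,0,0]},{"slide":[-1,-0.4,0],"angular":[0,0,0]}]'
python3 -m creep '[{"slide":[-1,-0.3,0],"angular":[0,0,0]},{"slide":[-0.4,0,0],"angular":[0,0,0]},{"slide":[0,0,0],"angular":[0,0,0]},{"slide":[0,0,0],"angular":[0,0,0]}]'
python3 - <<'E'
from h import *
go(.6265,-.0805,.367,.078)
for n in("side","top"):snap(n,7)
a=cv2.imread("pics/side7.png");b=cv2.imread("pics/top7.png")
cv2.imwrite("pics/c7.png",np.hstack([cv2.resize(a[130:265,220:355],(400,400),interpolation=2),cv2.resize(b[170:305,310:445],(400,400),interpolation=2)]))
E
```

```text
time: 18.95
tool_pos: [0.5912, -0.0745, 0.4176]
tcp_rot: [0.121, -3.138, 0.002]
wrist_force: [0.7, 0.5, 1.0]
width: 0.647
time: 19.28
tool_pos: [0.6253, -0.0789, 0.4181]
tcp_rot: [0.121, -3.137, 0.002]
wrist_force: [0.2, -0.3, -0.3]
width: 0.652
mm [-1.1 -1.6 51.1] rows25 [-0.05 -0.07  2.04] deg [-0.06 -0.12 -0.07] rows4 [-0.02 -0.03 -0.02]
```

View pics/c7.png

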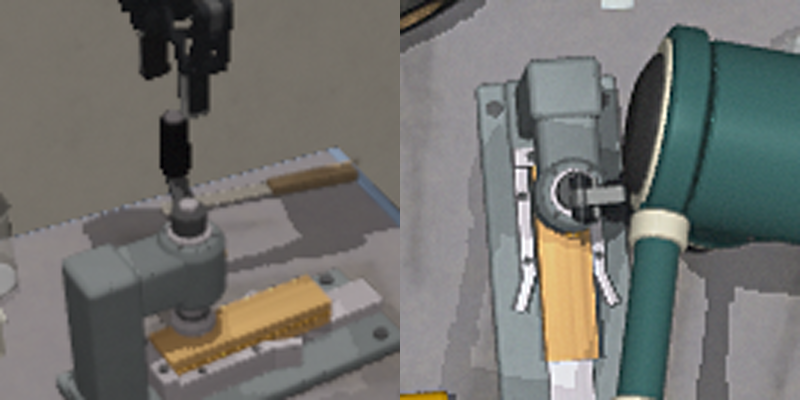

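The side crop shows the gripper straight above the knob, which is at (174,115) with the fingers either side. Next I descend and grip.

```bash

python3 -m creep '[{"slide":[-0.05,-0.07,0.7],"angular":[0,0,0]},{"slide":[0,0,0.7],"angular":[0,0,0]},{"slide":[0,0,0.6],"angular":[0,0,0]},{"slide":[0,0,0],"angular":[0,0,0]}]'
python3 -m creep '[{"slide":[0,0,0],"angular":[0,0,0]},{"slide":[0,0,0],"angular":[0,0,0]},{"slide":[0,0,0],"angular":[0,0,0]},{"slide":[0,0,0],"angular":[0,0,0]},{"slide":[0,0,0],"angular":[0,0,0]}]' 1 30
python3 -m creep '[{"slide":[0,0,0],"angular":[0,0,0]},{"slide":[0,0,0],"angular":[0,0,0]}]'
python3 - <<'E'
from h import *
s=bot.read_state();print(s["tool_pos"],s["wrist_force"],s["torque"])
C=np.array([.638,-.0325]);v=s["tool_pos"][:2]-C;print(np.hypot(*v),np.degrees(np.arctan2(v[1],v[0])))
R=Ro.from_rotvec(s["tcp_rot"]).as_matrix();print(R.round(3))
E
```

```text
time: 19.72
tool_pos: [0.6245, -0.0804, 0.3666]
tcp_rot: [0.12, -3.135, 0.001]
wrist_force: [-1.4, 0.5, -1.1]
width: 0.647
time: 20.13
tool_pos: [0.6271, -0.0811, 0.3721]
tcp_rot: [-0.12, 3.135, -0.005]
wrist_force: [-1.8, -0.6, 4.7]
width: 0.268
time: 20.3
tool_pos: [0.6272, -0.0811, 0.3721]
tcp_rot: [-0.12, 3.135, -0.004]
wrist_force: [-2.3, -0.9, 6.0]
width: 0.264
[ 0.62716189 -0.08114831  0.37207267] [-2.33790665 -0.88947579  6.03018643] [-0.05066457  0.41796928  0.04865583]
0.04984097165916273 -102.55952502711149
[[-0.997 -0.076  0.004]
 [-0.076  0.997 -0.003]
 [-0.004 -0.003 -1.   ]]
```

```bash

python3 -m creep '[{"slide":[0,0,-0.15],"angular":[0,0,0]},{"slide":[0,0,0],"angular":[0,0,0]},{"slide":[0,0,0],"angular":[0,0,0]}]'
python3 - <<'E'
from h import *
s=bot.read_state();print(s["tool_pos"],s["wrist_force"])
X=np.array([-.997,-.076]);Y=np.array([-.076,.997]);r=.05
for i in range(18):
    a,b=np.radians(-102.5-20*i),np.radians(-102.5-20*(i+1))
    d=r*np.array([np.cos(b)-np.cos(a),np.sin(b)-np.sin(a)])
    print(i,round(X@d/.025,2),round(Y@d/.025,2))
E
```

```text
time: 20.55
tool_pos: [0.6265, -0.081, 0.3724]
tcp_rot: [0.12, -3.139, 0.003]
wrist_force: [1.3, -1.3, -7.2]
width: 0.264
[ 0.62653892 -0.08095685  0.37237151] [ 1.26499972 -1.27352351 -7.21338272]
0 0.62 0.31
1 0.47 0.51
2 0.27 0.64
3 0.04 0.69
4 -0.2 0.66
5 -0.42 0.56
6 -0.58 0.38
7 -0.68 0.16
8 -0.69 -0.08
9 -0.62 -0.31
10 -0.47 -0.51
11 -0.27 -0.64
12 -0.04 -0.69
13 0.2 -0.66
14 0.42 -0.56
15 0.58 -0.38
16 0.68 -0.16
17 0.69 0.08
```

```bash

python3 -m creep '[{"slide":[0,0,0.08],"angular":[0,0,0]},{"slide":[0.62,0.31,0],"angular":[0,0,0]},{"slide":[0.47,0.51,0],"angular":[0,0,0]},{"slide":[0,0,0],"angular":[0,0,0]}]'
cat > st.py <<'E'
from h import *
s=bot.read_state();C=np.array([.638,-.0325]);v=s["tool_pos"][:2]-C;r=np.hypot(*v);u=v/r;F=s["wrist_force"]
t=np.array([u[1],-u[0]]) # clockwise tangent
print("t%.2f r=%.1fmm ang=%.1f  Frad=%.1f Ftan(cw)=%.1f Fz=%.1f"%(s["time"],r*1e3,np.degrees(np.arctan2(v[1],v[0])),F[:2]@u,F[:2]@t,F[2]), "z",s["tool_pos"][2].round(4))
E
python3 st.py
```

```text
time: 20.88
tool_pos: [0.5971, -0.0609, 0.3723]
tcp_rot: [-0.12, 3.137, 0.001]
wrist_force: [0.0, 3.4, -3.1]
width: 0.267
t20.88 r=49.8mm ang=-145.2  Frad=-1.9 Ftan(cw)=2.7 Fz=-3.1 z 0.3723
```

```bash

python3 -m creep '[{"slide":[0.27,0.64,0],"angular":[0,0,0]},{"slide":[0.04,0.69,0],"angular":[0,0,0]},{"slide":[-0.2,0.66,0],"angular":[0,0,0]}]'; python3 st.py
python3 -m creep '[{"slide":[-0.42,0.56,0],"angular":[0,0,0]},{"slide":[-0.58,0.38,0],"angular":[0,0,0]},{"slide":[-0.68,0.16,0],"angular":[0,0,0]}]'; python3 st.py
python3 -m creep '[{"slide":[-0.69,-0.08,0],"angular":[0,0,0]},{"slide":[-0.62,-0.31,0],"angular":[0,0,0]},{"slide":[-0.47,-0.51,0],"angular":[0,0,0]}]'; python3 st.py
```

```text
time: 21.13
tool_pos: [0.5916, -0.0138, 0.3723]
tcp_rot: [-0.119, 3.136, -0.008]
wrist_force: [5.0, -6.0, -6.5]
width: 0.263
t21.13 r=50.1mm ang=158.1  Frad=-6.8 Ftan(cw)=-3.7 Fz=-6.5 z 0.3723
time: 21.38
tool_pos: [0.6313, 0.0176, 0.3722]
tcp_rot: [-0.122, 3.139, -0.008]
wrist_force: [-2.6, -8.7, -1.1]
width: 0.268
t21.38 r=50.6mm ang=97.7  Frad=-8.2 Ftan(cw)=-3.8 Fz=-1.1 z 0.3722
time: 21.63
tool_pos: [0.678, -0.0008, 0.3722]
tcp_rot: [0.123, -3.139, 0.003]
wrist_force: [-6.3, 0.2, 0.3]
width: 0.263
t21.63 r=51.0mm ang=38.4  Frad=-4.8 Ftan(cw)=-4.1 Fz=0.3 z 0.3722
```

```bash

python3 -m creep '[{"slide":[-0.27,-0.64,0],"angular":[0,0,0]},{"slide":[-0.04,-0.69,0],"angular":[0,0,0]},{"slide":[0.2,-0.66,0],"angular":[0,0,0]}]'; python3 st.py
python3 -m creep '[{"slide":[0.42,-0.56,0],"angular":[0,0,0]},{"slide":[0.58,-0.38,0],"angular":[0,0,0]},{"slide":[0.68,-0.16,0],"angular":[0,0,0]}]'; python3 st.py
python3 -m creep '[{"slide":[0.69,0.08,0],"angular":[0,0,0]}]'; python3 st.py
python3 -m creep '[{"slide":[0.62,0.31,0],"angular":[0,0,0]}]'; python3 st.py
python3 - <<'E'
import numpy as np
X=np.array([-.997,-.076]);Y=np.array([-.076,.997]);r=.05
for i in range(36):
    a,b=np.radians(-122.5-10*i),np.radians(-122.5-10*(i+1))
    d=r*np.array([np.cos(b)-np.cos(a),np.sin(b)-np.sin(a)])
    print(np.degrees(b).round(1),[round(X@d/.025,2),round(Y@d/.025,2)],end="; ")
E
```

```text
time: 21.88
tool_pos: [0.6848, -0.0518, 0.3722]
tcp_rot: [-0.121, 3.136, -0.002]
wrist_force: [-3.0, 4.5, -0.1]
width: 0.267
t21.88 r=50.7mm ang=-22.4  Frad=-4.4 Ftan(cw)=-3.0 Fz=-0.1 z 0.3722
time: 22.13
tool_pos: [0.6434, -0.0831, 0.3722]
tcp_rot: [-0.117, 3.135, 0.0]
wrist_force: [2.5, 11.0, -1.5]
width: 0.266
t22.13 r=50.8mm ang=-83.9  Frad=-10.7 Ftan(cw)=-3.6 Fz=-1.5 z 0.3722
time: 22.22
tool_pos: [0.626, -0.082, 0.3722]
tcp_rot: [-0.116, 3.134, 0.001]
wrist_force: [7.0, 12.2, -4.3]
width: 0.268
t22.22 r=51.0mm ang=-103.7  Frad=-13.5 Ftan(cw)=-3.9 Fz=-4.3 z 0.3722
time: 22.3
tool_pos: [0.6101, -0.0753, 0.3723]
tcp_rot: [-0.115, 3.132, 0.0]
wrist_force: [11.3, 11.9, -7.3]
width: 0.274
t22.30 r=51.1mm ang=-123.1  Frad=-16.2 Ftan(cw)=-3.0 Fz=-7.3 z 0.3723
-132.5 [np.float64(0.26), np.float64(0.23)]; -142.5 [np.float64(0.22), np.float64(0.27)]; -152.5 [np.float64(0.16), np.float64(0.31)]; -162.5 [np.float64(0.11), np.float64(0.33)]; -172.5 [np.float64(0.05), np.float64(0.35)]; -182.5 [np.float64(-0.01), np.float64(0.35)]; -192.5 [np.float64(-0.07), np.float64(0.34)]; -202.5 [np.floa
[... 619 characters left out ...]
oat64(-0.31)]; -342.5 [np.float64(-0.11), np.float64(-0.33)]; -352.5 [np.float64(-0.05), np.float64(-0.35)]; -362.5 [np.float64(0.01), np.float64(-0.35)]; -372.5 [np.float64(0.07), np.float64(-0.34)]; -382.5 [np.float64(0.13), np.float64(-0.32)]; -392.5 [np.float64(0.18), np.float64(-0.3)]; -402.5 [np.float64(0.23), np.float64(-0.26)]; -412.5 [np.float64(0.27), np.float64(-0.22)]; -422.5 [np.float64(0.31), np.float64(-0.16)]; -432.5 [np.float64(0.33), np.float64(-0.11)]; -442.5 [np.float64(0.35), np.float64(-0.05)]; -452.5 [np.float64(0.35), np.float64(0.01)]; -462.5 [np.float64(0.34), np.float64(0.07)]; -472.5 [np.float64(0.32), np.float64(0.13)]; -482.5 [np.float64(0.3), np.float64(0.18)];
```

```bash

python3 -m creep '[{"slide":[0.19,0.33,0],"angular":[0,0,0]},{"slide":[0.22,0.27,0],"angular":[0,0,0]}]'; python3 st.py
python3 -m creep '[{"slide":[0.16,0.31,0],"angular":[0,0,0]},{"slide":[0.11,0.33,0],"angular":[0,0,0]}]'; python3 st.py
python3 -m creep '[{"slide":[0.05,0.35,0],"angular":[0,0,0]},{"slide":[-0.01,0.35,0],"angular":[0,0,0]}]'; python3 st.py
```

```text
time: 22.47
tool_pos: [0.5981, -0.0618, 0.3723]
tcp_rot: [-0.119, 3.135, -0.008]
wrist_force: [3.8, -1.3, -4.1]
width: 0.268
t22.47 r=49.5mm ang=-143.7  Frad=-2.3 Ftan(cw)=-3.3 Fz=-4.1 z 0.3723
time: 22.63
tool_pos: [0.5906, -0.0458, 0.3722]
tcp_rot: [-0.119, 3.138, -0.007]
wrist_force: [0.2, -3.0, -1.2]
width: 0.269
t22.63 r=49.2mm ang=-164.4  Frad=0.6 Ftan(cw)=-3.0 Fz=-1.2 z 0.3722
time: 22.8
tool_pos: [0.5889, -0.0272, 0.3722]
tcp_rot: [-0.12, 3.137, -0.005]
wrist_force: [1.1, -3.3, -1.3]
width: 0.267
t22.80 r=49.4mm ang=173.8  Frad=-1.4 Ftan(cw)=-3.2 Fz=-1.3 z 0.3722
```

```bash

python3 -m creep '[{"slide":[-0.07,0.34,0],"angular":[0,0,0]},{"slide":[-0.13,0.32,0],"angular":[0,0,0]}]'; python3 st.py
```

```text
time: 22.97
tool_pos: [0.5935, -0.0099, 0.3722]
tcp_rot: [-0.121, 3.135, -0.005]
wrist_force: [3.2, -5.1, -1.4]
width: 0.264
t22.97 r=49.9mm ang=153.0  Frad=-5.2 Ftan(cw)=-3.1 Fz=-1.4 z 0.3722
```

```bash

python3 -m creep '[{"slide":[-0.18,0.30,0],"angular":[0,0,0]},{"slide":[-0.23,0.26,0],"angular":[0,0,0]}]'; python3 st.py
```

```text
time: 23.13
tool_pos: [0.603, 0.004, 0.3722]
tcp_rot: [-0.122, 3.136, -0.01]
wrist_force: [1.5, -13.4, -1.0]
width: 0.267
t23.13 r=50.6mm ang=133.8  Frad=-10.7 Ftan(cw)=-8.2 Fz=-1.0 z 0.3722
```

```bash

python3 -m creep '[{"slide":[0,0,0],"angular":[0,0,0]}]'; python3 st.py
python3 -m creep '[{"slide":[0,0,0],"angular":[0,0,0]}]'; python3 st.py
```

```text
time: 23.22
tool_pos: [0.6038, 0.0046, 0.3722]
tcp_rot: [-0.123, 3.134, -0.008]
wrist_force: [3.6, -7.3, 0.1]
width: 0.269
t23.22 r=50.5mm ang=132.7  Frad=-7.8 Ftan(cw)=-2.3 Fz=0.1 z 0.3722
time: 23.3
tool_pos: [0.6035, 0.0043, 0.3722]
tcp_rot: [-0.122, 3.135, -0.008]
wrist_force: [3.0, -7.2, -0.9]
width: 0.263
t23.30 r=50.4mm ang=133.1  Frad=-7.3 Ftan(cw)=-2.8 Fz=-0.9 z 0.3722
```

```bash

python3 -m creep '[{"slide":[-0.10,0.02,0],"angular":[0,0,0]}]'; python3 st.py
python3 -m creep '[{"slide":[-0.07,0.04,0],"angular":[0,0,0]}]'; python3 st.py
```

```text
time: 23.38
tool_pos: [0.6048, 0.0046, 0.3721]
tcp_rot: [-0.122, 3.139, -0.008]
wrist_force: [-7.2, -8.1, 4.8]
width: 0.274
t23.38 r=49.8mm ang=131.9  Frad=-1.3 Ftan(cw)=-10.8 Fz=4.8 z 0.3721
time: 23.47
tool_pos: [0.6061, 0.0056, 0.3721]
tcp_rot: [0.122, -3.138, 0.008]
wrist_force: [-6.0, -8.6, 4.5]
width: 0.268
t23.47 r=49.7mm ang=130.0  Frad=-2.7 Ftan(cw)=-10.1 Fz=4.5 z 0.3721
```

```bash

python3 -m creep '[{"slide":[0.03,-0.02,0],"angular":[0,0,0]},{"slide":[0,0,0],"angular":[0,0,0]},{"slide":[0,0,0],"angular":[0,0,0]}]'; python3 st.py
```

```text
time: 23.72
tool_pos: [0.6058, 0.0055, 0.3721]
tcp_rot: [-0.121, 3.138, -0.006]
wrist_force: [-1.6, -5.7, 2.0]
width: 0.263
t23.72 r=49.8mm ang=130.3  Frad=-3.4 Ftan(cw)=-4.9 Fz=2.0 z 0.3721
```

```bash

python3 -m creep '[{"slide":[0,0,0],"angular":[0,0,0]},{"slide":[0,0,0],"angular":[0,0,0]},{"slide":[0,0,0],"angular":[0,0,0]},{"slide":[0,0,0],"angular":[0,0,0]},{"slide":[0,0,0],"angular":[0,0,0]}]' -0.3; python3 st.py
python3 -m creep '[{"slide":[0,0,-0.6],"angular":[0,0,0]},{"slide":[0,0,-1],"angular":[0,0,0]},{"slide":[0,0,-1],"angular":[0,0,0]},{"slide":[0,0,-1],"angular":[0,0,0]},{"slide":[0,0,0],"angular":[0,0,0]}]'
python3 -m creep '[{"slide":[1,0,-0.4],"angular":[0,0,0]},{"slide":[1,0,-0.4],"angular":[0,0,0]},{"slide":[1,0,0],"angular":[0,0,0]},{"slide":[1,0,0],"angular":[0,0,0]},{"slide":[1,0,0],"angular":[0,0,0]}]'
python3 - <<'E'
from h import *
for n in("side","top"):snap(n,8)
a=cv2.imread("pics/side8.png");b=cv2.imread("pics/top8.png")
cv2.imwrite("pics/c8.png",np.hstack([cv2.resize(a[155:290,240:375],(400,400),interpolation=2),cv2.resize(b[190:325,310:445],(400,400),interpolation=2)]))
cv2.imwrite("pics/c8b.png",np.hstack([cv2.resize(a,(400,300)),cv2.resize(b,(400,300))]))
p,d=load("top",8);W=cloud("top",d);k=135/400
m=(W[...,2]>.222)&(W[...,2]<.24)&(abs(W[...,0]-.638)<.07)&(abs(W[...,1]+.032)<.07);print(W[m].mean(0) if m.any() else 0)
E
```

```text
time: 24.13
tool_pos: [0.6056, 0.006, 0.3718]
tcp_rot: [-0.121, 3.137, -0.002]
wrist_force: [-0.3, -0.8, -0.3]
width: 0.65
t24.13 r=50.3mm ang=130.1  Frad=-0.4 Ftan(cw)=-0.8 Fz=-0.3 z 0.3718
time: 24.55
tool_pos: [0.6066, 0.0058, 0.4686]
tcp_rot: [-0.12, 3.127, -0.004]
wrist_force: [0.4, 0.4, 1.2]
width: 0.647
time: 24.97
tool_pos: [0.4795, -0.0038, 0.4811]
tcp_rot: [-0.12, 3.137, -0.003]
wrist_force: [0.6, 0.5, -0.1]
width: 0.652
[ 0.59738141 -0.00263454  0.22923031]
```

View pics/c8.png

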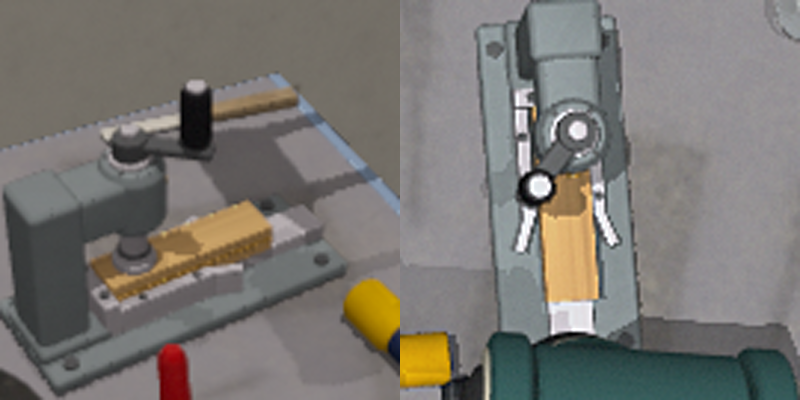

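View pics/c8b.png

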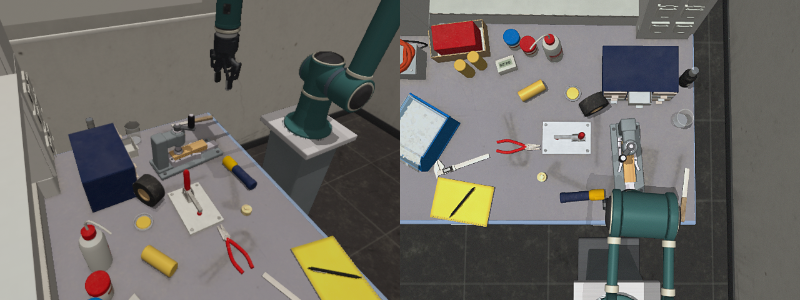

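```bash
python3 -c "
from h import *
s=bot.read_state();print(s['time'],s['wrist_force'],s['joint_vel'].round(3))
p,d=load('top',8);k=135/400;print(plane('top',310+172*k-.33,190+300*k-.33,.0545))
order.finish_job()"
```

```text
25.0667 [0.26125065 0.42945661 0.48909017] [ 0.005  0.052 -0.053  0.005 -0.051  0.007]
[ 0.51906069 -0.04199866  0.0545    ]
the job is handed in; nothing more can be done
```

I pressed the strip and handed the job in at 25 s. No verdict came back, but my last checks all suggest it's held correctly.

**Strip:** I slid it between the guides until the push force reached 17 N at the end stop, then let go. In the last picture its rear end is about 1 mm from where it should be when fully home, and it lies on the rail's centre line.

**Crank:** I turned it clockwise about 1.36 turns.
- **Drag and contact:** The running drag was about 3.2 N, and the load began to rise at about 1.3 turns.
- **Peak load:** I stopped at about 10.3 N at the knob, about 7 N over the drag. One reading just before reached 10.8 N, or 7.6 N over. That is about 210–230 N on the foot, inside the 250 N limit but above the 4–6 N I was aiming for. A small extra turn to confirm the contact added the last 2 N.

**After release:** The crank sprang back about 13°. From that I estimate 70–90 N still holding the strip, against the 40 N needed; I couldn't measure this directly.

**Surroundings:** The picture shows the foot on the strip, the gripper clear of everything and the bystanders apparently where they started. I checked them by eye only and did not measure how far they might have moved.

**Problems on the way:**
- On the way to the strip, the last wrist joint reached its limit: 2.552 rad read against a stated 2.55. I turned the gripper half a turn the other way to clear it, and there was no sign of a fault.
- Heights measured from the two cameras came out 3–5 mm low for the strip and rail. I relied on the depth readings, the stated heights and the contact forces instead.

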